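Advance the card trimmer's back gauge by two crank turns

TASK

Set the back gauge of the small blue card trimmer: turn its crank clockwise (seen from above) through the free play until you feel the load come on, and from that point give it exactly two full turns; nothing on the trimmer shows the count. Then swing the red clamp lever clockwise, fully home to its stop, to lock the gauge. Hold crank and lever with a light grip and never force them, and leave everything else on the table where it stands.

Things in the scene. Friction and masses are not known exactly. Their poses are not given: they have to be found in the camera images.
- trimmer: small card trimmer, fixed to the table: blue bed 150 mm (its x) by 340 mm (its y) by 18 mm, origin at the centre of the bed's underside, z up. Towards its -y end stands a grey gear head, 76 x 76 mm and 70 mm high, with the crank on top; an aluminium back gauge rides on two rods along y towards an aluminium cutting rail at its +y end
- crank_axis (a point): point on the crank's upright axis of turning, on the gear head, 110 mm above the table. Clockwise from above feeds the gauge, 2 mm a turn. Turning back first runs through free play again (about 5.6 rad), then feeds back. No stop ends the turning either way
- crank: steel crank arm, 8 mm thick, level, top 80 mm above the table, origin on its axis 71 mm up, its -x towards the grip at 50 mm throw. From the start, clockwise, it has free play of 0.4 to 5.5 rad: there it turns with 0.5 to 1 N at the grip; once taken up, the load catches and turning takes 9 to 12 N at the grip from then on (3 to 6 N stay on a hand that pauses). The two turns count from there
- grip_middle (a point): middle of the black upright crank grip, 110 mm above the table: a cylinder 18 mm in diameter, from 80 to 136 mm above the table, that spins freely about its own upright axis on the arm's end, so a hand of constant yaw can hold it through whole turns. At the start the arm stands 0.4 to 1.0 rad counter-clockwise (from above) of the trimmer's -x. Hold it with 18 to 30 N
- gauge_face (a point): middle of the top edge of the gauge's steel face, about 47 mm above the table; two loaded turns move it by 4 mm towards the trimmer's +y
- clamp_lever (a joint): angle of the red clamp lever on top of the gauge: 0 open (lever along the trimmer's -x), growing as it swings clockwise from above, towards the trimmer's +y, up to the stop at 1.4 rad = fully home, clamped. It stays where it is left and takes about 2 to 3 N at its grip to move
- lever_grip (a point): middle of the red upright peg at the lever's end: 16 mm in diameter, reaching from 60 to 107 mm above the table, this point 86 mm above the table, 55 mm from the lever's pivot. The peg is fixed to the lever and turns with it. Hold it with 5 to 20 N
- lever_pivot (a point): point on the lever's upright axis of turning, in the middle of the back gauge, 86 mm above the table; moves along with the gauge
- mug: mug standing on the table near its front left, 83 x 115 x 86 mm, a bystander; origin at the centre of its underside
- water_jar: clear round water jar, 64 mm in diameter and 80 mm tall, a bystander at the left; origin at the centre of its underside
- glue_bottle: white glue bottle with a red cap, 29 mm in diameter and 82 mm tall, a bystander at the right; origin at the centre of its underside
- gauge: aluminium back gauge, a bar 130 mm along the trimmer's x, with a steel face towards +y, top 47 mm above the table, carrying the clamp lever; origin under its middle, 21 mm above the table. Only the crank moves it, along the trimmer's y, 2 mm per loaded turn

How it is judged:
By the outcome, as a careful person would: the job done as asked, in the order asked, and still so for the second after the job is handed in, with the robot touching nothing.
It also fails if it takes over 72 s, if anything falls off the work surface, if the arm or the gripper's body presses on something with over 40 N, if the wrist force passes 120 N, or if a joint passes its speed limit or range.

ROBOT

A 6-joint arm with a two-finger parallel gripper is mounted at the origin on a cart in front of the work surface, level with it; the furniture and walls round the work are solid. World frame = base frame: x ahead of the robot, y to its left, z up, the work surface at z = 0. Lengths are in m, angles in degrees, forces in N, time in s.
With the tool pointing down it reaches from about 0.225 to 0.725 m from the base axis. Payload 3.1 kg.
Tool frame: the origin (TCP) lies at the very end of the fingers, on their centre line; the grasp point (between the pads) lies 19 mm behind it (arm.hold_point_z is the distance from the TCP to the grasp point, in m); z points along the fingers, y is the line along which they close (so a half turn about z gives the same grasp; the last joint's range is limited). The gripper opens to 85 mm and grips with 20 to 120 N. Pads are 22 mm wide; open, the fingers measure 114 mm over their backs; the gripper's body (76 mm by 85 mm) begins 54 mm behind the grasp point. The pads swing forward as they close: fully open they stand 13 mm farther back than shut.
Start: joints at [67.907, 2.75, 5.684, 92.934, 0, 82.678], TCP at [0.134, 0.508, 0.231] pointing down, gripper open.
Joint ranges: [-166.93, 166.93], [-56.73, 111.36], [-69.38, 81.34], [-121.58, 131.49], [-85.45, 84.26], [-180, 180]. Speed limits (degrees/s): [159.86, 159.86, 180, 180, 180, 180].

INTERFACE

Orientations are given as [roll, pitch, yaw] about the fixed x, y, z axes, in that order (R = Rz(yaw) Ry(pitch) Rx(roll)).
In Python, from rig import status, imaging, finish_job, boxes_of, regions_of, arm gives the robot as it stands.
- The arm moves only by the tool carry_out, never from a script. Its argument "targets" is a list that holds one entry, the list of rows, each a list of 5 numbers: the opening, from -1 (shut) to 1 (fully open), then the shift along the tool's x, y, z in m, then the turn about the tool's z in rad. A call has 1 to 8 rows; each row is the pose to reach, as a shift and turn from the pose commanded when the call began, along the tool's axes at that moment; what a row does not reach only later rows make up. A row lasts 1/8 s, in which the tool goes at most 62.5 mm and 10.7 degrees, less where a joint would pass 70% of its speed; a pose out of reach is approached as far as the arm can. A call with a gripper value outside its range is refused whole. The fingers move at their own pace and stop on an object; "force" is the grip in N (left out, the last holds). Time passes only in rows, so rows that repeat a pose let the fingers close. It gives the time, the measured TCP pose, the force, the opening and the grip force at its end, in the units of the state.
- status.get_obs(): the state, without advancing time (a new reading comes with each control period).
- imaging.snapshot(name): name is "scene" or "top"; returns the picture (420x560x3 uint8, red, green, blue); there is no depth.
- imaging.calibration(name): a dict with "vertical_fov" (degrees; the focal length in pixels is half the picture's height over the tangent of half this angle, whatever the lens; pixels are square), "cx", "cy" (the principal point, pixels), "dist_coeffs" ([k1, k2, p1, p2, k3] as OpenCV has them; the pictures are not rectified), "rvec" (rotation vector, rad) and "tvec" (3), from world to camera coordinates, as OpenCV has them. Camera axes: x right, y down, z forward; pixel columns grow to the right and rows downward; lengths in m; the calibration is good to about 2 mm. A picture is of the moment at which its call begins. calibration takes no time and is no camera call.
- finish_job(): hands the job in; it is judged then, once.
Trained networks look in the newest picture that a camera, given by its name, has taken for a name from the list of things; names that differ only in an ending like _2 or _b are one class to them, and where a whole thing is asked for, a point or a joint stands for the part that bears it (a point fixed in the world has none). Each returns a list of dicts, best first, with "p" (0 to 1); they miss things now and then, are a little off and sometimes report something else, mostly with a low value. They report only what shows in the picture. A call takes as long as a camera call.
- boxes_of(camera, label): "rect" ([left, top, width, height] in pixels, round what is visible of it).
- regions_of(camera, label): "region" (420x560 bool, what is visible of it) and "rect" ([left, top, width, height] in pixels, round what is visible of it).
The state is a dict: "time": time; "joint_pos": joint angles; "joint_velocities": joint speeds; "tau": joint torques, N m; "ee_pos": TCP position; "eef_rot": TCP orientation; "ft_force": force on the tool from outside, world axes, zero at the start; "moment": the same for the moment, N m; "finger_gap": opening from 0.0 (shut) to 1.0 (fully open); "grip_force": force on a finger pad.
Only numpy, scipy, OpenCV 4.12 (cv2) and the standard library are available. Lean on these libraries where they do the work, as an engineer would, in place of code of your own. Each camera call takes 0.05 s, during which the arm holds its last target. There are 200 camera calls.

## Working session

There is one attempt and no reset: what is moved stays moved. The work goes in short steps, Python scripts to look and compute and a tool call to move; the robot and the scene stay as the last step left them, time stands still between calls to the robot, and variables do not carry over. Pictures are saved under pics/ and viewed, at most 10 in all, crops included, and the job is handed in when it is done.

Besides the shell and the picture viewer there is one more tool, called as name(argument=value, ...), one argument or row to a line, values as JSON. carry_out: Moves the arm, as the interface text tells. Its arguments: {"type":"object","properties":{"targets":{"type":"array","items":{"type":"array","items":{"type":"array","items":{"type":"number"}}}},"force":{"type":"number"}},"required":["targets"]}

```bash
mkdir -p pics; cat > h.py <<'E'
import numpy as np, cv2
from rig import status, imaging, finish_job, boxes_of, regions_of, arm
def cal(n):
    c=imaging.calibration(n); f=210/np.tan(np.radians(c["vertical_fov"])/2)
    K=np.array([[f,0,c["cx"]],[0,f,c["cy"]],[0,0,1]]); R=cv2.Rodrigues(np.array(c["rvec"],float))[0]
    return K,np.array(c["dist_coeffs"],float),R,np.array(c["tvec"],float)
def toworld(n,px,z):
    K,d,R,t=cal(n)
    u=cv2.undistortPoints(np.array([[px]],float),K,d).reshape(2)
    r=R.T@np.array([u[0],u[1],1]); o=-R.T@t
    return o+r*(z-o[2])/r[2]
def topx(n,P):
    K,d,R,t=cal(n)
    return cv2.projectPoints(np.array(P,float).reshape(-1,3),cv2.Rodrigues(R)[0],t,K,d)[0].reshape(-1,2)
def save(n,f,crop=None,s=1):
    im=imaging.snapshot(n)
    if crop: im=im[crop[1]:crop[3],crop[0]:crop[2]]
    cv2.imwrite("pics/"+f,cv2.resize(im[:,:,::-1],None,fx=s,fy=s)); return im
E
python3 - <<'E'
from h import *
save("top","t0.png",s=1.42); save("scene","s0.png",s=1.42)
for c in("top","scene"):
    K,d,R,t=cal(c); print(c,-R.T@t,K[0,0])
    for l in("trimmer","crank","grip_middle","gauge","clamp_lever","lever_grip","mug","water_jar","glue_bottle"):
        print(l,[(np.round(b["rect"]).tolist(),round(b["p"],2)) for b in boxes_of(c,l)[:2]])
print(status.get_obs(), arm.hold_point_z)
E
```

```text
top [ 0.32872583 -0.06592697  1.0926229 ] 395.03395579701277
trimmer [([343.0, 214.0, 4.0, 11.0], 0.61)]
crank [([329.0, 201.0, 20.0, 23.0], 0.69)]
grip_middle []
gauge [([253.0, 169.0, 18.0, 51.0], 0.88)]
clamp_lever [([252.0, 190.0, 18.0, 24.0], 0.51), ([327.0, 203.0, 20.0, 20.0], 0.44)]
lever_grip [([117.0, 148.0, 32.0, 26.0], 0.69), ([255.0, 192.0, 16.0, 23.0], 0.44)]
mug [([98.0, 210.0, 41.0, 34.0], 0.93)]
water_jar [([114.0, 148.0, 35.0, 29.0], 0.71)]
glue_bottle [([403.0, 230.0, 18.0, 14.0], 0.54)]
scene [ 0.00096858 -0.88008717  0.65567249] 411.8423156647484
trimmer [([244.0, 196.0, 99.0, 90.0], 0.75)]
crank [([295.0, 229.0, 18.0, 28.0], 0.62), ([257.0, 197.0, 48.0, 32.0], 0.47)]
grip_middle [([297.0, 227.0, 8.0, 22.0], 0.66), ([260.0, 198.0, 44.0, 31.0], 0.42)]
gauge [([259.0, 198.0, 45.0, 30.0], 0.94), ([298.0, 231.0, 16.0, 26.0], 0.54)]
clamp_lever [([260.0, 196.0, 26.0, 19.0], 0.71), ([243.0, 196.0, 102.0, 92.0], 0.7)]
lever_grip [([259.0, 198.0, 27.0, 17.0], 0.65)]
mug [([194.0, 155.0, 27.0, 30.0], 0.86)]
water_jar [([245.0, 152.0, 16.0, 25.0], 0.6)]
glue_bottle [([327.0, 308.0, 16.0, 34.0], 0.91)]
{'time': 1.0, 'joint_pos': array([ 6.79064520e+01,  2.75165967e+00,  5.68414084e+00,  9.29350550e+01,
       -4.96682461e-04,  8.26768882e+01]), 'joint_velocities': array([-0.0164495 , -0.06898217, -0.00339124,  0.01097775,  0.02385888,
       -0.06944313]), 'tau': array([-2.95945192e-04, -3.38654602e+01,  3.20167100e+01,  1.32030658e-03,
       -2.54468714e-04,  4.98177968e-06]), 'ee_pos': array([0.13386276, 0.50763228, 0.23130177]), 'eef_rot': array([-1.79997384e+02,  1.64552864e-04,  1.65229564e+02]), 'ft_force': array([ 0.06266344,  0.16102448, -0.36305365]), 'moment': array([-0.01238778,  0.03904664,  0.00621305]), 'grip_force': 0.0, 'finger_gap': 0.9977360901926441} 0.0187
```

View pics/t0.png

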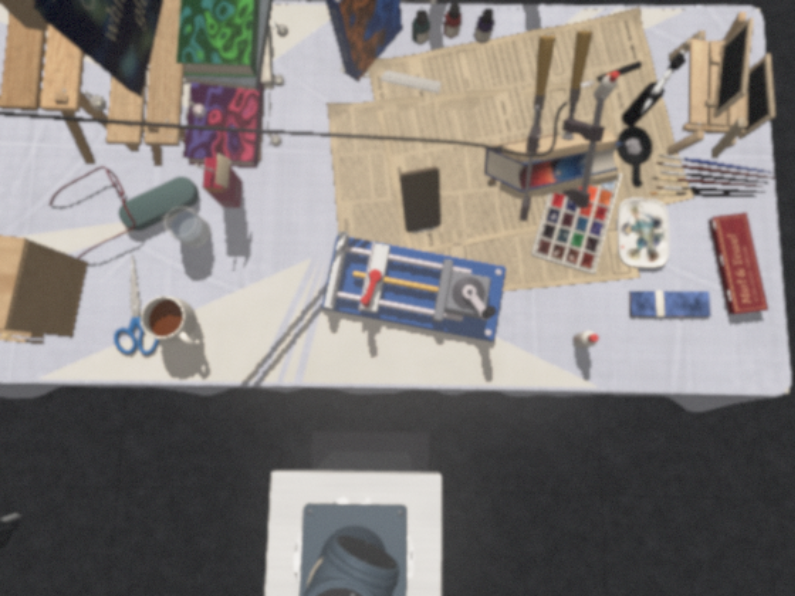

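View pics/s0.png

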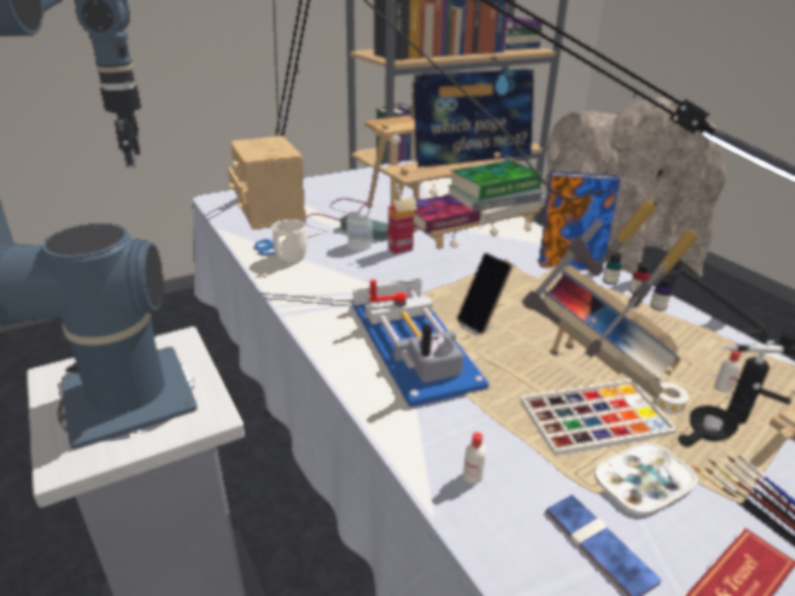

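The top view (shown ×1.42) shows the trimmer at (323–505, 236–341) with its +y end to the left. The crank axis is at about (468,290), the grip at (488,312), and the red peg at (368,300). The scene view shows the same things, with nothing tall near the crank. Next I'll fit the trimmer pose.

```bash
cat > fit.py <<'E'
from h import *
from scipy.optimize import least_squares
im={c:imaging.snapshot(c) for c in("top","scene")}
M={}
for c,roi in(("top",(215,155,370,250)),("scene",(235,185,350,290))):
    h=cv2.cvtColor(im[c],cv2.COLOR_RGB2HSV); m=((h[...,0]>100)&(h[...,0]<125)&(h[...,1]>120)&(h[...,2]>40)).astype(np.uint8)
    z=np.zeros_like(m); x0,y0,x1,y1=roi; z[y0:y1,x0:x1]=m[y0:y1,x0:x1]; M[c]=z
P0=[[x,y,.018] for x,y in((.075,.17),(.075,-.17),(-.075,-.17),(-.075,.17))]
def T(p,P):
    P=np.array(P,float); c,s=np.cos(p[2]),np.sin(p[2])
    return np.c_[p[0]+c*P[:,0]-s*P[:,1],p[1]+s*P[:,0]+c*P[:,1],P[:,2]]
# initial
a=[toworld("top",np.array(q)/1.42,.018) for q in((340,236),(505,264),(495,341),(323,308))]
ctr=np.mean(a,0); p0=[ctr[0],ctr[1],-.18]
# edge points of the blue mask: -y end corner region and long edges, via contour points to nearest box edge (robust)
def outline(c):
    cn=max(cv2.findContours(M[c],cv2.RETR_EXTERNAL,cv2.CHAIN_APPROX_NONE)[0],key=cv2.contourArea) 
    return cv2.convexHull(np.vstack(cv2.findContours(M[c],0,1)[0])).reshape(-1,2).astype(float)
O={}
for c in M:
    H=outline(c); pts=[]
    for i in range(len(H)):
        A,B=H[i],H[(i+1)%len(H)]; n=max(1,int(np.linalg.norm(B-A)/2))
        pts+= [A+(B-A)*k/n for k in range(n)]
    O[c]=np.array(pts)
def box(p,c):
    P=T(p,P0+[[x,y,0.0] for x,y,_ in P0]) 
    h=cv2.convexHull(topx(c,P).astype(np.float32)); return h
def res(p,cs=("top","scene")):
    return np.concatenate([[cv2.pointPolygonTest(box(p,c),tuple(map(float,q)),True) for q in O[c]] for c in cs])
if __name__=="__main__":
    for cs in(("top",),("top","scene")):
        r=least_squares(res,p0,args=(cs,),loss="soft_l1",f_scale=.7,diff_step=1e-3); print(cs,r.x,np.degrees(r.x[2]),np.sqrt(np.mean(r.fun**2)))
    p=r.x; np.save("pose.npy",p)
    out=[]
    for c,(x0,y0,x1,y1) in(("top",(220,155,370,255)),("scene",(235,185,385,285))):
        s=5; A=cv2.resize(im[c][y0:y1,x0:x1,::-1],None,fx=s,fy=s,interpolation=cv2.INTER_CUBIC).copy()
        f=lambda q:tuple(int(v) for v in ((q-[x0,y0]+.5)*s))
        cv2.polylines(A,[np.array([f(q) for q in topx(c,T(p,P0))])],True,(0,255,255),1)
        out.append(A[:,:750])
    for n,A in zip("ts",out): cv2.imwrite(f"pics/fit_{n}.png",A)
    print("ctr",ctr)
    cv2.imwrite("pics/fit.png",cv2.resize(np.vstack(out),None,fx=.6,fy=.6,interpolation=cv2.INTER_AREA))
E
python3 fit.py
```

```text
Traceback (most recent call last):
  File "fit.py", line 33, in <module>
    r=least_squares(res,p0,args=(cs,),loss="soft_l1",f_scale=.7,diff_step=1e-3); print(cs,r.x,np.degrees(r.x[2]),np.sqrt(np.mean(r.fun**2)))
  File "fit.py", line 30, in res
    return np.concatenate([[cv2.pointPolygonTest(box(p,c),tuple(map(float,q)),True) for q in O[c]] for c in cs])
                                                 ~~~^^^^^
  File "fit.py", line 28, in box
    h=cv2.convexHull(topx(c,P).astype(np.float32)); return h
                     ~~~~^^^^^
  File "h.py", line 13, in topx
    K,d,R,t=cal(n)
            ~~~^^^
  File "h.py", line 4, in cal
    c=imaging.calibration(n); f=210/np.tan(np.radians(c["vertical_fov"])/2)
ValueError: time passes only in moves, steps and waits
```

```bash
sed -i 's/^def cal(n)/from functools import lru_cache\n@lru_cache\ndef cal(n)/' h.py; python3 fit.py
```

```text
('top',) [ 0.49550913 -0.09296263 -0.14709109] -8.427698438161805 11.749952197732014
('top', 'scene') [ 0.4964664  -0.09423055 -0.15297033] -8.764554294580737 9.08774089501482
ctr [ 0.50255965 -0.10629277  0.018     ]
```

View pics/fit_t.png

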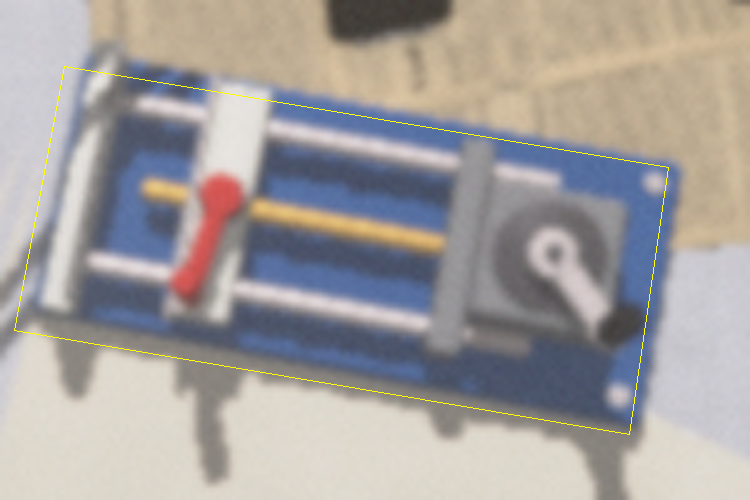

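View pics/fit_s.png

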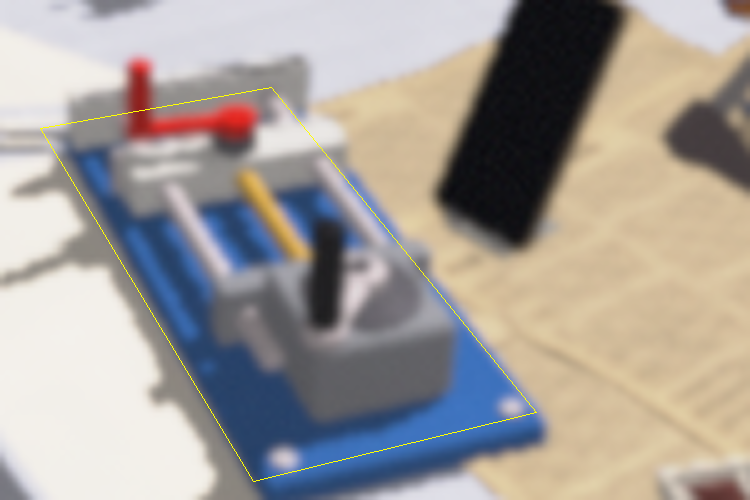

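The box fit followed the shadow, so it is off. The crops do give clean landmarks. In the top crop: bed corner (680,163), hub (553,250), grip (620,325), lever pivot (221,192), peg (185,283). In the scene crop: grip (328,222)–(323,325), hub (365,268), peg (140,65)–(143,132). I'll fit those points jointly.

```bash
cat > fit2.py <<'E'
from h import *
from scipy.optimize import least_squares
O={"top":(220,155),"scene":(235,185)}
# params: x,y,yaw,yc(crank y), phi (ccw from -x), yg(pivot y)
def pts(p):
    x,y,w,yc,ph,yg=p; c,s=np.cos(w),np.sin(w)
    g=(-.05*np.cos(ph),yc-.05*np.sin(ph))
    L=dict(cA=(.075,-.17,.018),cB=(-.075,-.17,.018),cC=(.075,.17,.018),cD=(-.075,.17,.018),hub=(0,yc,.080),
      gt=(*g,.136),gb=(*g,.080),gm=(*g,.108),piv=(0,yg,.062),pt=(-.055,yg,.107),pb=(-.055,yg,.060))
    return {k:np.array([x+c*a-s*b,y+s*a+c*b,z]) for k,(a,b,z) in L.items()}
obs=[("top","cA",680,163,1),("top","cB",636,424,.6),("top","hub",553,251,1.5),("top","gm",620,326,1.5),("top","piv",221,193,1),("top","pt",184,284,.7),
 ("scene","cA",545,418,1),("scene","cB",263,486,.7),("scene","hub",366,268,1),("scene","gt",328,222,1),("scene","gb",322,325,1),("scene","pt",140,65,1),("scene","pb",141,132,.6),("scene","piv",238,117,.7),("scene","cD",72,148,.3)]
def r(p,full=False):
    P=pts(p); o=[]
    for c,k,u,v,w in obs:
        q=(topx(c,P[k])[0]-O[c]+.5)*5; o.append((q-[u,v])*(1 if full else w))
    return np.array(o) if full else np.concatenate(o)/5
s=least_squares(r,[.503,-.106,-.17,-.1,.7,.05],loss="soft_l1",x_scale=[.01,.01,.05,.01,.1,.01])
p=s.x; np.save("p.npy",p); print(np.round(p,4),"sd",np.round(np.sqrt(np.diag(np.linalg.inv(s.jac.T@s.jac)))*.5,4))
for o,e in zip(obs,r(p,True)): print(o[:2],np.round(e/5,2))
P=pts(p); print({k:np.round(v,4).tolist() for k,v in P.items()})
E
python3 fit2.py
```

```text
[ 0.5045 -0.0996 -0.1798 -0.1039  0.7918  0.0763] sd [0.0006 0.0009 0.0043 0.0012 0.0194 0.0016]
('top', 'cA') [ 0.11 -0.28]
('top', 'cB') [-0.27  0.74]
('top', 'hub') [0.22 0.42]
('top', 'gm') [-0.14  0.04]
('top', 'piv') [-1.26 -0.02]
('top', 'pt') [ 1.13 -0.38]
('scene', 'cA') [0.91 0.03]
('scene', 'cB') [ 0.   -0.73]
('scene', 'hub') [-0.73 -0.06]
('scene', 'gt') [0.15 0.17]
('scene', 'gb') [ 0.26 -0.55]
('scene', 'pt') [ 0.47 -0.02]
('scene', 'pb') [0.26 1.31]
('scene', 'piv') [-0.58  0.6 ]
('scene', 'cD') [-1.82 -4.27]
{'cA': [0.5479, -0.2803, 0.018], 'cB': [0.4003, -0.2535, 0.018], 'cC': [0.6087, 0.0542, 0.018], 'cD': [0.4611, 0.0811, 0.018], 'hub': [0.4859, -0.2019, 0.08], 'gt': [0.445, -0.2306, 0.136], 'gb': [0.445, -0.2306, 0.08], 'gm': [0.445, -0.2306, 0.108], 'piv': [0.5181, -0.0245, 0.062], 'pt': [0.464, -0.0147, 0.107], 'pb': [0.464, -0.0147, 0.06]}
```

carry_out(
  targets=[
    [[1,-0.031,-0.04,0,0],[1,-0.062,-0.08,0,0],[1,-0.093,-0.12,0,0],[1,-0.124,-0.16,0,0],[1,-0.155,-0.2,0,0],[1,-0.186,-0.24,0,0],[1,-0.217,-0.28,0,0],[1,-0.248,-0.32,0,0]],
  ],
  force=22,
)

```text
time: 2.2
ee_pos: [0.2926, 0.1336, 0.2316]
eef_rot: [180.0, 0.1, 165.3]
ft_force: [0.9, 0.1, 0.3]
finger_gap: 1.0
grip_force: 0.0
```

carry_out(
  targets=[
    [[1,-0.031,-0.04,0,0],[1,-0.062,-0.08,0,0],[1,-0.093,-0.12,0,0],[1,-0.124,-0.16,0,0],[1,-0.155,-0.2,0,0],[1,-0.186,-0.24,0,0],[1,-0.217,-0.28,0,0],[1,-0.241,-0.3145,0,0]],
  ],
)

```text
time: 3.2
ee_pos: [0.4454, -0.2325, 0.2311]
eef_rot: [180.0, 0.0, 165.2]
ft_force: [2.1, 0.2, -0.3]
finger_gap: 0.998
grip_force: 0.0
```

carry_out(
  targets=[
    [[1,0,0,0.02,0],[1,0,0,0.04,0],[1,0,0,0.04,0],[1,0,0,0.04,0]],
  ],
)

```text
time: 3.7
ee_pos: [0.4451, -0.2306, 0.1921]
eef_rot: [-180.0, 0.0, 165.2]
ft_force: [1.1, -0.4, -1.0]
finger_gap: 0.998
grip_force: 0.0
```

```bash
python3 - <<'E'
from h import *
o=status.get_obs(); print(o["time"],o["ee_pos"],o["eef_rot"],o["ft_force"],o["joint_pos"])
im=imaging.snapshot("scene"); cv2.imwrite("pics/a1.png",cv2.resize(im[130:300,220:400,::-1],None,fx=3.5,fy=3.5,interpolation=cv2.INTER_CUBIC))
E
```

```text
3.7 [ 0.44512043 -0.23060957  0.19206273] [-1.79979908e+02  4.59227192e-02  1.65236527e+02] [ 1.05029442 -0.44248983 -1.0499706 ] [-3.50550801e+01 -1.16230341e+00 -2.73719836e+00  8.83750645e+01
 -2.91893076e-03 -2.02915999e+01]
```

View pics/a1.png

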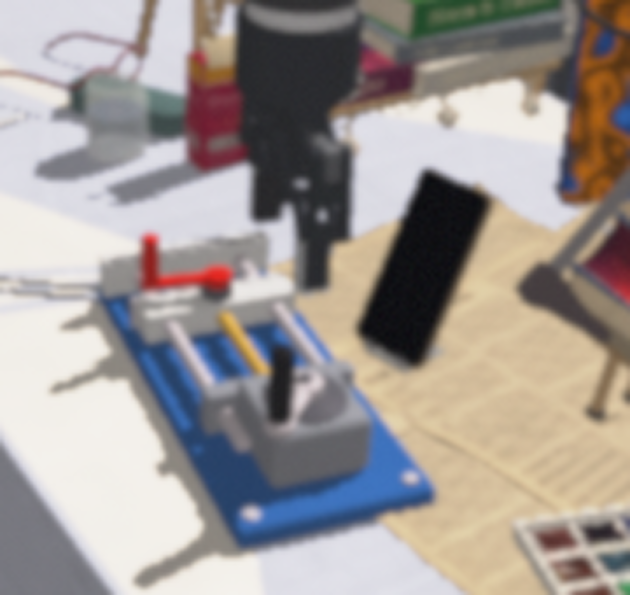

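The open fingers straddle the grip line: tips at (265,215) and (310,285), grip top at (282,350). I'll descend and close.

carry_out(
  targets=[
    [[1,0,0,0.025,0],[1,0,0,0.05,0],[1,0,0,0.075,0],[1,0,0,0.096,0],[1,0,0,0.096,0],[1,0,0,0.096,0]],
  ],
  force=22,
)

```text
time: 4.5
ee_pos: [0.4458, -0.231, 0.0969]
eef_rot: [-180.0, 0.1, 165.2]
ft_force: [-0.2, -0.1, 0.2]
finger_gap: 1.001
grip_force: 0.0
```

carry_out(
  targets=[
    [[0,0,0,0,0],[-0.6,0,0,0,0],[-0.7,0,0,0,0],[-0.7,0,0,0,0]],
  ],
)

```text
time: 5.0
ee_pos: [0.4449, -0.2309, 0.0956]
eef_rot: [-180.0, 0.0, 165.2]
ft_force: [-0.3, -0.6, 1.5]
finger_gap: 0.206
grip_force: 24.6
```

carry_out(
  targets=[
    [[-1,0,0,0,0],[-1,0,0,0,0],[-1,0,0,0,0],[-1,0,0,0,0]],
  ],
)

```text
time: 5.5
ee_pos: [0.4449, -0.2309, 0.0956]
eef_rot: [-180.0, 0.0, 165.2]
ft_force: [-1.6, -2.2, 3.1]
finger_gap: 0.202
grip_force: 24.8
```

```bash
cat > circ.py <<'E'
import sys, numpy as np
# circ.py cx cy r  d0 d1 step [n rows per call] ; world yaw 165.23, clockwise travel d from a0
cx,cy,r,d0,d1,st,n=map(float,sys.argv[1:8]); n=int(n)
sx,sy=(float(sys.argv[8]),float(sys.argv[9])) if len(sys.argv)>8 else (None,None)
a0=np.arctan2(-.2309+.2019,.4449-.4859); w=np.radians(165.23)
X=np.array([np.cos(w),np.sin(w)]); Y=np.array([np.sin(w),-np.cos(w)])
def P(d): return np.array([cx+r*np.cos(a0-d),cy+r*np.sin(a0-d)])
q=P(d0) if sx is None else np.array([sx,sy]); ds=np.arange(d0+st,d1+st/2,st)
for i in range(0,len(ds),n):
    rows=[np.round([(P(d)-q)@X,(P(d)-q)@Y],4) for d in ds[i:i+n]]
    print(round(ds[min(i+n,len(ds))-1],3),[[-1,*a.tolist(),0,0] for a in rows]); q=q+rows[-1][0]*X+rows[-1][1]*Y
print("end",q)
E
python3 circ.py .4859 -.2019 .0502 0 .3 .1 3 .4449 -.2309
```

```text
0.3 [[-1, 0.0037, 0.0034, 0, 0], [-1, 0.007, 0.0072, 0, 0], [-1, 0.0099, 0.0113, 0, 0]]
end [ 0.43820794 -0.21744948]
```

carry_out(
  targets=[
    [[-1,0.0037,0.0034,0,0],[-1,0.007,0.0072,0,0],[-1,0.0099,0.0113,0,0]],
  ],
)

```text
time: 5.88
ee_pos: [0.4382, -0.2167, 0.0955]
eef_rot: [180.0, 0.0, 165.2]
ft_force: [-0.7, -0.3, 3.5]
finger_gap: 0.2
grip_force: 24.9
```

```bash
python3 circ.py .4859 -.2019 .0502 .3 2.5 .1 1
```

```text
0.4 [[-1, 0.0025, 0.0043, 0, 0]]
0.5 [[-1, 0.0021, 0.0046, 0, 0]]
0.6 [[-1, 0.0016, 0.0048, 0, 0]]
0.7 [[-1, 0.0011, 0.0049, 0, 0]]
0.8 [[-1, 0.0006, 0.005, 0, 0]]
0.9 [[-1, 0.0001, 0.005, 0, 0]]
1.0 [[-1, -0.0004, 0.005, 0, 0]]
1.1 [[-1, -0.0009, 0.0049, 0, 0]]
1.2 [[-1, -0.0013, 0.0048, 0, 0]]
1.3 [[-1, -0.0019, 0.0047, 0, 0]]
1.4 [[-1, -0.0023, 0.0045, 0, 0]]
1.5 [[-1, -0.0027, 0.0042, 0, 0]]
1.6 [[-1, -0.0031, 0.0039, 0, 0]]
1.7 [[-1, -0.0036, 0.0036, 0, 0]]
1.8 [[-1, -0.0038, 0.0032, 0, 0]]
1.9 [[-1, -0.0042, 0.0028, 0, 0]]
2.0 [[-1, -0.0044, 0.0024, 0, 0]]
2.1 [[-1, -0.0046, 0.0019, 0, 0]]
2.2 [[-1, -0.0048, 0.0014, 0, 0]]
2.3 [[-1, -0.005, 0.001, 0, 0]]
2.4 [[-1, -0.005, 0.0005, 0, 0]]
2.5 [[-1, -0.005, -0.0, 0, 0]]
end [ 0.50142505 -0.15411218]
```

carry_out(
  targets=[
    [[-1,0.0025,0.0043,0,0]],
  ],
)

```text
time: 6.0
ee_pos: [0.437, -0.2118, 0.0956]
eef_rot: [180.0, 0.0, 165.2]
ft_force: [-0.3, 0.4, 4.0]
finger_gap: 0.202
grip_force: 24.9
```

carry_out(
  targets=[
    [[-1,0.0021,0.0046,0,0]],
  ],
)

```text
time: 6.12
ee_pos: [0.4363, -0.2069, 0.0955]
eef_rot: [180.0, 0.1, 165.2]
ft_force: [0.0, -1.0, 3.1]
finger_gap: 0.202
grip_force: 24.9
```

carry_out(
  targets=[
    [[-1,0.0016,0.0048,0,0]],
  ],
)

```text
time: 6.25
ee_pos: [0.4362, -0.2019, 0.0955]
eef_rot: [180.0, 0.1, 165.2]
ft_force: [-0.5, -1.0, 4.1]
finger_gap: 0.197
grip_force: 24.8
```

carry_out(
  targets=[
    [[-1,0.0011,0.0049,0,0]],
  ],
)

```text
time: 6.38
ee_pos: [0.4365, -0.1969, 0.0955]
eef_rot: [180.0, 0.1, 165.2]
ft_force: [0.8, 0.1, 3.4]
finger_gap: 0.201
grip_force: 24.8
```

carry_out(
  targets=[
    [[-1,0.0006,0.005,0,0]],
  ],
)

```text
time: 6.5
ee_pos: [0.4373, -0.1921, 0.0955]
eef_rot: [180.0, 0.1, 165.2]
ft_force: [1.7, -1.7, 3.4]
finger_gap: 0.202
grip_force: 24.8
```

carry_out(
  targets=[
    [[-1,0.0001,0.005,0,0]],
  ],
)

```text
time: 6.62
ee_pos: [0.4385, -0.1873, 0.0955]
eef_rot: [-180.0, 0.1, 165.2]
ft_force: [2.1, -1.8, 3.3]
finger_gap: 0.199
grip_force: 24.8
```

carry_out(
  targets=[
    [[-1,-0.0004,0.005,0,0]],
  ],
)

```text
time: 6.75
ee_pos: [0.4403, -0.1827, 0.0955]
eef_rot: [-180.0, 0.1, 165.2]
ft_force: [3.2, -1.4, 2.2]
finger_gap: 0.203
grip_force: 24.7
```

carry_out(
  targets=[
    [[-1,-0.0009,0.0049,0,0]],
  ],
)

```text
time: 6.88
ee_pos: [0.4424, -0.1784, 0.0956]
eef_rot: [-180.0, 0.1, 165.2]
ft_force: [3.8, -2.1, 2.0]
finger_gap: 0.198
grip_force: 24.7
```

carry_out(
  targets=[
    [[-1,-0.0013,0.0048,0,0]],
  ],
)

```text
time: 7.0
ee_pos: [0.4449, -0.1742, 0.0955]
eef_rot: [-179.9, 0.1, 165.2]
ft_force: [3.7, -3.9, 1.8]
finger_gap: 0.201
grip_force: 24.7
```

carry_out(
  targets=[
    [[-1,-0.0019,0.0047,0,0]],
  ],
)

```text
time: 7.12
ee_pos: [0.4479, -0.1703, 0.0955]
eef_rot: [-179.9, 0.1, 165.2]
ft_force: [3.5, -3.1, 2.5]
finger_gap: 0.205
grip_force: 24.7
```

carry_out(
  targets=[
    [[-1,-0.0023,0.0045,0,0]],
  ],
)

```text
time: 7.25
ee_pos: [0.4512, -0.1668, 0.0955]
eef_rot: [-179.9, 0.1, 165.2]
ft_force: [3.7, -4.7, 1.8]
finger_gap: 0.202
grip_force: 24.7
```

carry_out(
  targets=[
    [[-1,-0.0027,0.0042,0,0]],
  ],
)

```text
time: 7.38
ee_pos: [0.4547, -0.1637, 0.0955]
eef_rot: [-179.9, 0.1, 165.2]
ft_force: [3.0, -4.6, 1.9]
finger_gap: 0.204
grip_force: 24.7
```

```bash
cat > m.txt <<'E'
.4382 -.2167
.437 -.2118
.4363 -.2069
.4362 -.2019
.4365 -.1969
.4373 -.1921
.4385 -.1873
.4403 -.1827
.4424 -.1784
.4449 -.1742
.4479 -.1703
.4512 -.1668
.4547 -.1637
E
python3 - <<'E'
import numpy as np
from scipy.optimize import least_squares as ls
m=np.loadtxt("m.txt")
for f in (0,1):
    s=ls(lambda p:np.hypot(m[:,0]-p[0],m[:,1]-p[1])-(p[2] if f else .05),[.486,-.202,.05],x_scale=[.01]*3); print(s.x,np.abs(s.fun).max())
E
python3 circ.py .4863 -.2026 .05 1.5 2.9 .1 1 .4546 -.1630
```

```text
[ 0.48615619 -0.20254363  0.05      ] 5.431450410347399e-05
[ 0.48625255 -0.20257381  0.05009467] 5.616438379684591e-05
1.6 [[-1, -0.0034, 0.003, 0, 0]]
1.7 [[-1, -0.0035, 0.0036, 0, 0]]
1.8 [[-1, -0.0038, 0.0032, 0, 0]]
1.9 [[-1, -0.0042, 0.0028, 0, 0]]
2.0 [[-1, -0.0044, 0.0023, 0, 0]]
2.1 [[-1, -0.0046, 0.002, 0, 0]]
2.2 [[-1, -0.0048, 0.0014, 0, 0]]
2.3 [[-1, -0.0049, 0.001, 0, 0]]
2.4 [[-1, -0.0049, 0.0004, 0, 0]]
2.5 [[-1, -0.005, 0.0, 0, 0]]
2.6 [[-1, -0.005, -0.0005, 0, 0]]
2.7 [[-1, -0.0049, -0.001, 0, 0]]
2.8 [[-1, -0.0048, -0.0015, 0, 0]]
2.9 [[-1, -0.0046, -0.002, 0, 0]]
end [ 0.51907251 -0.16479593]
```

carry_out(
  targets=[
    [[-1,-0.0039,0.0031,0,0]],
  ],
)

```text
time: 7.5
ee_pos: [0.4586, -0.161, 0.0955]
eef_rot: [-179.9, -0.0, 165.2]
ft_force: [0.9, -2.2, 4.4]
finger_gap: 0.203
grip_force: 24.9
```

carry_out(
  targets=[
    [[-1,-0.0035,0.0036,0,0]],
  ],
)

```text
time: 7.62
ee_pos: [0.463, -0.1583, 0.0955]
eef_rot: [-179.9, -0.0, 165.2]
ft_force: [1.7, -5.3, 3.8]
finger_gap: 0.201
grip_force: 24.9
```

carry_out(
  targets=[
    [[-1,-0.0038,0.0032,0,0]],
  ],
)

```text
time: 7.75
ee_pos: [0.4676, -0.1562, 0.0955]
eef_rot: [-179.9, -0.0, 165.2]
ft_force: [1.2, -4.4, 4.8]
finger_gap: 0.202
grip_force: 24.9
```

carry_out(
  targets=[
    [[-1,-0.0042,0.0028,0,0]],
  ],
)

```text
time: 7.88
ee_pos: [0.4724, -0.1545, 0.0955]
eef_rot: [-179.9, -0.0, 165.2]
ft_force: [1.1, -3.4, 4.9]
finger_gap: 0.2
grip_force: 25.0
```

carry_out(
  targets=[
    [[-1,-0.0044,0.0023,0,0]],
  ],
)

```text
time: 8.0
ee_pos: [0.4772, -0.1534, 0.0955]
eef_rot: [-179.9, -0.0, 165.2]
ft_force: [0.1, -4.8, 5.3]
finger_gap: 0.201
grip_force: 25.0
```

carry_out(
  targets=[
    [[-1,-0.0046,0.002,0,0]],
  ],
)

```text
time: 8.12
ee_pos: [0.482, -0.1527, 0.0954]
eef_rot: [-179.9, -0.0, 165.2]
ft_force: [-0.4, -4.1, 5.4]
finger_gap: 0.206
grip_force: 25.1
```

carry_out(
  targets=[
    [[-1,-0.0048,0.0014,0,0]],
  ],
)

```text
time: 8.25
ee_pos: [0.4868, -0.1526, 0.0954]
eef_rot: [-179.9, -0.1, 165.2]
ft_force: [-0.2, -3.5, 5.3]
finger_gap: 0.201
grip_force: 25.1
```

carry_out(
  targets=[
    [[-1,-0.0049,0.001,0,0]],
  ],
)

```text
time: 8.38
ee_pos: [0.4917, -0.1529, 0.0955]
eef_rot: [-179.9, -0.1, 165.2]
ft_force: [-0.8, -4.4, 5.6]
finger_gap: 0.203
grip_force: 25.1
```

carry_out(
  targets=[
    [[-1,-0.0049,0.0004,0,0]],
  ],
)

```text
time: 8.5
ee_pos: [0.4963, -0.1536, 0.0954]
eef_rot: [-179.9, -0.1, 165.2]
ft_force: [-1.6, -3.6, 6.4]
finger_gap: 0.201
grip_force: 25.2
```

carry_out(
  targets=[
    [[-1,-0.005,0.0,0,0]],
  ],
)

```text
time: 8.62
ee_pos: [0.501, -0.1548, 0.0954]
eef_rot: [-179.9, -0.1, 165.2]
ft_force: [-2.5, -3.6, 6.7]
finger_gap: 0.202
grip_force: 25.2
```

carry_out(
  targets=[
    [[-1,-0.005,-0.0005,0,0]],
  ],
)

```text
time: 8.75
ee_pos: [0.5056, -0.1565, 0.0954]
eef_rot: [-180.0, -0.1, 165.2]
ft_force: [-1.9, -3.2, 7.4]
finger_gap: 0.2
grip_force: 25.2
```

carry_out(
  targets=[
    [[-1,-0.0049,-0.001,0,0]],
  ],
)

```text
time: 8.88
ee_pos: [0.51, -0.1586, 0.0954]
eef_rot: [-180.0, -0.2, 165.2]
ft_force: [-2.1, -3.0, 7.0]
finger_gap: 0.201
grip_force: 25.3
```

carry_out(
  targets=[
    [[-1,-0.0048,-0.0015,0,0]],
  ],
)

```text
time: 9.0
ee_pos: [0.5141, -0.1611, 0.0954]
eef_rot: [-180.0, -0.2, 165.2]
ft_force: [-2.3, -2.0, 7.2]
finger_gap: 0.204
grip_force: 25.3
```

carry_out(
  targets=[
    [[-1,-0.0046,-0.002,0,0]],
  ],
)

```text
time: 9.12
ee_pos: [0.518, -0.164, 0.0954]
eef_rot: [180.0, -0.2, 165.2]
ft_force: [-2.5, -0.9, 8.0]
finger_gap: 0.205
grip_force: 25.3
```

```bash
python3 circ.py .4863 -.2028 .0498 2.9 4.5 .1 1 .5190 -.1647
```

```text
3.0 [[-1, -0.0044, -0.0029, 0, 0]]
3.1 [[-1, -0.0041, -0.0028, 0, 0]]
3.2 [[-1, -0.0038, -0.0032, 0, 0]]
3.3 [[-1, -0.0034, -0.0036, 0, 0]]
3.4 [[-1, -0.0031, -0.0039, 0, 0]]
3.5 [[-1, -0.0026, -0.0042, 0, 0]]
3.6 [[-1, -0.0023, -0.0045, 0, 0]]
3.7 [[-1, -0.0017, -0.0046, 0, 0]]
3.8 [[-1, -0.0013, -0.0049, 0, 0]]
3.9 [[-1, -0.0009, -0.0049, 0, 0]]
4.0 [[-1, -0.0003, -0.0049, 0, 0]]
4.1 [[-1, 0.0002, -0.005, 0, 0]]
4.2 [[-1, 0.0007, -0.0049, 0, 0]]
4.3 [[-1, 0.0011, -0.0049, 0, 0]]
4.4 [[-1, 0.0017, -0.0047, 0, 0]]
4.5 [[-1, 0.002, -0.0045, 0, 0]]
end [ 0.52302858 -0.23649952]
```

carry_out(
  targets=[
    [[-1,-0.0044,-0.0029,-0.0005,0]],
  ],
)

```text
time: 9.25
ee_pos: [0.5216, -0.1673, 0.0955]
eef_rot: [179.9, -0.2, 165.2]
ft_force: [-0.5, -0.7, 5.7]
finger_gap: 0.203
grip_force: 25.1
```

carry_out(
  targets=[
    [[-1,-0.0041,-0.0028,0,0]],
  ],
)

```text
time: 9.38
ee_pos: [0.5248, -0.1709, 0.0955]
eef_rot: [179.9, -0.2, 165.3]
ft_force: [-1.2, -0.6, 6.8]
finger_gap: 0.201
grip_force: 25.2
```

carry_out(
  targets=[
    [[-1,-0.0038,-0.0032,0,0]],
  ],
)

```text
time: 9.5
ee_pos: [0.5278, -0.1748, 0.0955]
eef_rot: [179.9, -0.2, 165.3]
ft_force: [-1.0, 0.1, 6.7]
finger_gap: 0.2
grip_force: 25.2
```

carry_out(
  targets=[
    [[-1,-0.0034,-0.0036,0,0]],
  ],
)

```text
time: 9.62
ee_pos: [0.5303, -0.179, 0.0955]
eef_rot: [179.8, -0.2, 165.3]
ft_force: [-1.5, 0.2, 6.1]
finger_gap: 0.201
grip_force: 25.2
```

carry_out(
  targets=[
    [[-1,-0.0031,-0.0039,0,0]],
  ],
)

```text
time: 9.75
ee_pos: [0.5324, -0.1834, 0.0955]
eef_rot: [179.8, -0.2, 165.3]
ft_force: [-0.2, -0.1, 5.6]
finger_gap: 0.201
grip_force: 25.2
```

carry_out(
  targets=[
    [[-1,-0.0026,-0.0042,0,0]],
  ],
)

```text
time: 9.88
ee_pos: [0.534, -0.1881, 0.0955]
eef_rot: [179.8, -0.1, 165.3]
ft_force: [-0.5, 1.5, 5.2]
finger_gap: 0.203
grip_force: 25.1
```

carry_out(
  targets=[
    [[-1,-0.0023,-0.0045,0,0]],
  ],
)

```text
time: 10.0
ee_pos: [0.5353, -0.193, 0.0955]
eef_rot: [179.8, -0.1, 165.3]
ft_force: [0.7, 0.2, 5.0]
finger_gap: 0.202
grip_force: 25.1
```

carry_out(
  targets=[
    [[-1,-0.0017,-0.0046,0,0]],
  ],
)

```text
time: 10.12
ee_pos: [0.536, -0.1978, 0.0955]
eef_rot: [179.8, -0.1, 165.3]
ft_force: [1.1, 0.7, 5.2]
finger_gap: 0.199
grip_force: 25.1
```

carry_out(
  targets=[
    [[-1,-0.0013,-0.0049,0,0]],
  ],
)

```text
time: 10.25
ee_pos: [0.5362, -0.2003, 0.0954]
eef_rot: [179.4, -0.1, 165.3]
ft_force: [2.0, 10.8, 7.1]
finger_gap: 0.205
grip_force: 25.4
```

carry_out(
  targets=[
    [[-1,-0.0009,-0.0049,0,0]],
  ],
)

```text
time: 10.38
ee_pos: [0.5362, -0.2034, 0.0955]
eef_rot: [179.2, -0.1, 165.4]
ft_force: [2.0, 10.4, 6.9]
finger_gap: 0.206
grip_force: 25.5
```

carry_out(
  targets=[
    [[-1,-0.0003,-0.0049,0,0]],
  ],
)

```text
time: 10.5
ee_pos: [0.5359, -0.2081, 0.0955]
eef_rot: [179.2, -0.1, 165.4]
ft_force: [4.9, 10.5, 6.0]
finger_gap: 0.207
grip_force: 25.4
```

carry_out(
  targets=[
    [[-1,0.0002,-0.005,0,0]],
  ],
)

```text
time: 10.62
ee_pos: [0.5351, -0.213, 0.0955]
eef_rot: [179.2, 0.0, 165.5]
ft_force: [6.6, 9.9, 4.6]
finger_gap: 0.203
grip_force: 25.3
```

carry_out(
  targets=[
    [[-1,0.0007,-0.0049,0,0]],
  ],
)

```text
time: 10.75
ee_pos: [0.5338, -0.2179, 0.0956]
eef_rot: [179.2, 0.1, 165.5]
ft_force: [7.1, 8.9, 4.9]
finger_gap: 0.201
grip_force: 25.1
```

carry_out(
  targets=[
    [[-1,0.0011,-0.0049,0,0]],
  ],
)

```text
time: 10.88
ee_pos: [0.532, -0.2227, 0.0956]
eef_rot: [179.3, 0.2, 165.4]
ft_force: [8.1, 8.8, 4.5]
finger_gap: 0.201
grip_force: 25.1
```

carry_out(
  targets=[
    [[-1,0.0017,-0.0047,0,0]],
  ],
)

```text
time: 11.0
ee_pos: [0.5297, -0.2273, 0.0956]
eef_rot: [179.3, 0.3, 165.4]
ft_force: [9.4, 7.8, 2.9]
finger_gap: 0.203
grip_force: 24.9
```

carry_out(
  targets=[
    [[-1,0.002,-0.0045,0,0]],
  ],
)

```text
time: 11.12
ee_pos: [0.527, -0.2316, 0.0957]
eef_rot: [179.3, 0.3, 165.4]
ft_force: [9.7, 6.1, 2.3]
finger_gap: 0.204
grip_force: 24.8
```

Load came on at TCP ≈ (0.536, −0.1985), between the readings at t=10.12 and t=10.25. I'll refine the axis estimate and carry on with the loaded turns.

```bash
cat >> m.txt <<'E'
.4586 -.161
.463 -.1583
.4676 -.1562
.4724 -.1545
.4772 -.1534
.482 -.1527
.4868 -.1526
.4917 -.1529
.4963 -.1536
.501 -.1548
.5056 -.1565
.51 -.1586
.5141 -.1611
.518 -.164
.5216 -.1673
.5248 -.1709
.5278 -.1748
.5303 -.179
.5324 -.1834
.534 -.1881
.5353 -.193
.536 -.1978
E
python3 - <<'E'
import numpy as np
from scipy.optimize import least_squares as ls
m=np.loadtxt("m.txt")
s=ls(lambda p:np.hypot(m[:,0]-p[0],m[:,1]-p[1])-p[2],[.486,-.202,.05],x_scale=[.01]*3); print(s.x,np.abs(s.fun).max())
c=s.x
for q in((.536,-.1978),(.5362,-.1987),(.5362,-.2003),(.527,-.2316)): print(q,np.degrees(np.arctan2(q[1]-c[1],q[0]-c[0])),np.hypot(q[1]-c[1],q[0]-c[0]))
E
python3 circ.py .4863 -.2027 .0498 4.5 7.7 .2 8 .5230 -.2365
```

```text
[ 0.48617872 -0.20260609  0.05002807] 0.00011160604992594553
(0.536, -0.1978) 5.510085296353886 0.05005255386702772
(0.5362, -0.1987) 4.465089471357955 0.05017355567794011
(0.5362, -0.2003) 2.6395964571505455 0.05007440650998477
(0.527, -0.2316) -35.384828044527914 0.05007018263016553
6.1 [[-1, 0.0055, -0.0082, 0, 0], [-1, 0.0126, -0.0152, 0, 0], [-1, 0.0209, -0.0207, 0, 0], [-1, 0.0301, -0.0245, 0, 0], [-1, 0.0398, -0.0263, 0, 0], [-1, 0.0498, -0.0261, 0, 0], [-1, 0.0595, -0.024, 0, 0], [-1, 0.0686, -0.02, 0, 0]]
7.7 [[-1, 0.0081, 0.0057, 0, 0], [-1, 0.0149, 0.0129, 0, 0], [-1, 0.0202, 0.0214, 0, 0], [-1, 0.0237, 0.0307, 0, 0], [-1, 0.0252, 0.0405, 0, 0], [-1, 0.0248, 0.0504, 0, 0], [-1, 0.0224, 0.0601, 0, 0], [-1, 0.0181, 0.0691, 0, 0]]
end [ 0.45168236 -0.16691916]
```

carry_out(
  targets=[
    [[-1,0.0055,-0.0082,0,0],[-1,0.0126,-0.0152,0,0],[-1,0.0209,-0.0207,0,0],[-1,0.0301,-0.0245,0,0],[-1,0.0398,-0.0263,0,0],[-1,0.0498,-0.0261,0,0],[-1,0.0595,-0.024,0,0],[-1,0.0686,-0.02,0,0]],
  ],
)

```text
time: 12.12
ee_pos: [0.4539, -0.2408, 0.0957]
eef_rot: [-179.8, 0.3, 165.2]
ft_force: [5.5, -8.7, -1.0]
finger_gap: 0.202
grip_force: 24.4
```

carry_out(
  targets=[
    [[-1,0.0081,0.0057,0,0],[-1,0.0149,0.0129,0,0],[-1,0.0202,0.0214,0,0],[-1,0.0237,0.0307,0,0],[-1,0.0252,0.0405,0,0],[-1,0.0248,0.0504,0,0],[-1,0.0224,0.0601,0,0],[-1,0.0181,0.0691,0,0]],
  ],
)

```text
time: 13.12
ee_pos: [0.4493, -0.1687, 0.0954]
eef_rot: [-179.6, -0.3, 165.1]
ft_force: [-5.7, -9.8, 5.5]
finger_gap: 0.205
grip_force: 25.1
```

```bash
python3 circ.py .4863 -.2027 .0498 7.7 15.7 .2 8 .45168 -.16692
```

```text
9.3 [[-1, -0.0059, 0.0079, 0, 0], [-1, -0.0134, 0.0145, 0, 0], [-1, -0.022, 0.0195, 0, 0], [-1, -0.0314, 0.0227, 0, 0], [-1, -0.0412, 0.024, 0, 0], [-1, -0.0512, 0.0233, 0, 0], [-1, -0.0607, 0.0206, 0, 0], [-1, -0.0696, 0.0161, 0, 0]]
10.9 [[-1, -0.0078, -0.0062, 0, 0], [-1, -0.0142, -0.0138, 0, 0], [-1, -0.0189, -0.0226, 0, 0], [-1, -0.0218, -0.0321, 0, 0], [-1, -0.0228, -0.042, 0, 0], [-1, -0.0218, -0.0519, 0, 0], [-1, -0.0188, -0.0613, 0, 0], [-1, -0.014, -0.0701, 0, 0]]
12.5 [[-1, 0.0064, -0.0076, 0, 0], [-1, 0.0142, -0.0137, 0, 0], [-1, 0.023, -0.0182, 0, 0], [-1, 0.0326, -0.0209, 0, 0], [-1, 0.0425, -0.0215, 0, 0], [-1, 0.0524, -0.0202, 0, 0], [-1, 0.0618, -0.017, 0, 0], [-1, 0.0704, -0.012, 0, 0]]
14.1 [[-1, 0.0074, 0.0067, 0, 0], [-1, 0.0133, 0.0146, 0, 0], [-1, 0.0176, 0.0236, 0, 0], [-1, 0.0199, 0.0333, 0, 0], [-1, 0.0203, 0.0432, 0, 0], [-1, 0.0187, 0.053, 0, 0], [-1, 0.0152, 0.0623, 0, 0], [-1, 0.0099, 0.0708, 0, 0]]
15.7 [[-1, -0.0068, 0.0072, 0, 0], [-1, -0.015, 0.0129, 0, 0], [-1, -0.0241, 0.0168, 0, 0], [-1, -0.0338, 0.0189, 0, 0], [-1, -0.0437, 0.019, 0, 0], [-1, -0.0535, 0.0172, 0, 0], [-1, -0.0627, 0.0134, 0, 0], [-1, -0.071, 0.0079, 0, 0]]
end [ 0.52676264 -0.17358165]
```

Tracking is good, with force about 10–11 N. I'll continue to 15.7.

carry_out(
  targets=[
    [[-1,-0.0059,0.0079,0,0],[-1,-0.0134,0.0145,0,0],[-1,-0.022,0.0195,0,0],[-1,-0.0314,0.0227,0,0],[-1,-0.0412,0.024,0,0],[-1,-0.0512,0.0233,0,0],[-1,-0.0607,0.0206,0,0],[-1,-0.0696,0.0161,0,0]],
  ],
)

```text
time: 14.12
ee_pos: [0.5189, -0.1647, 0.0953]
eef_rot: [179.7, -0.7, 165.3]
ft_force: [-8.9, 6.5, 13.3]
finger_gap: 0.2
grip_force: 26.0
```

carry_out(
  targets=[
    [[-1,-0.0078,-0.0062,0,0],[-1,-0.0142,-0.0138,0,0],[-1,-0.0189,-0.0226,0,0],[-1,-0.0218,-0.0321,0,0],[-1,-0.0228,-0.042,0,0],[-1,-0.0218,-0.0519,0,0],[-1,-0.0188,-0.0613,0,0],[-1,-0.014,-0.0701,0,0]],
  ],
)

```text
time: 15.12
ee_pos: [0.5233, -0.2362, 0.0957]
eef_rot: [179.4, 0.4, 165.4]
ft_force: [10.7, 4.7, 1.3]
finger_gap: 0.199
grip_force: 24.7
```

carry_out(
  targets=[
    [[-1,0.0064,-0.0076,0,0],[-1,0.0142,-0.0137,0,0],[-1,0.023,-0.0182,0,0],[-1,0.0326,-0.0209,0,0],[-1,0.0425,-0.0215,0,0],[-1,0.0524,-0.0202,0,0],[-1,0.0618,-0.017,0,0],[-1,0.0704,-0.012,0,0]],
  ],
)

```text
time: 16.12
ee_pos: [0.4496, -0.2366, 0.0957]
eef_rot: [-179.7, 0.3, 165.2]
ft_force: [5.6, -9.3, -0.9]
finger_gap: 0.202
grip_force: 24.4
```

carry_out(
  targets=[
    [[-1,0.0074,0.0067,0,0],[-1,0.0133,0.0146,0,0],[-1,0.0176,0.0236,0,0],[-1,0.0199,0.0333,0,0],[-1,0.0203,0.0432,0,0],[-1,0.0187,0.053,0,0],[-1,0.0152,0.0623,0,0],[-1,0.0099,0.0708,0,0]],
  ],
)

```text
time: 17.12
ee_pos: [0.4534, -0.1648, 0.0954]
eef_rot: [-179.6, -0.3, 165.1]
ft_force: [-6.5, -9.2, 6.4]
finger_gap: 0.203
grip_force: 25.1
```

carry_out(
  targets=[
    [[-1,-0.0068,0.0072,0,0],[-1,-0.015,0.0129,0,0],[-1,-0.0241,0.0168,0,0],[-1,-0.0338,0.0189,0,0],[-1,-0.0437,0.019,0,0],[-1,-0.0535,0.0172,0,0],[-1,-0.0627,0.0134,0,0],[-1,-0.071,0.0079,0,0]],
  ],
)

```text
time: 18.12
ee_pos: [0.5229, -0.1687, 0.0953]
eef_rot: [179.6, -0.6, 165.3]
ft_force: [-8.0, 7.8, 11.8]
finger_gap: 0.2
grip_force: 26.0
```

```bash
python3 circ.py .4863 -.2027 .0498 15.7 16.4 .1 1 .52676 -.17358
```

```text
15.8 [[-1, -0.0037, -0.0034, 0, 0]]
15.9 [[-1, -0.0033, -0.0037, 0, 0]]
16.0 [[-1, -0.0029, -0.004, 0, 0]]
16.1 [[-1, -0.0025, -0.0043, 0, 0]]
16.2 [[-1, -0.0021, -0.0045, 0, 0]]
16.3 [[-1, -0.0016, -0.0047, 0, 0]]
16.4 [[-1, -0.0012, -0.0049, 0, 0]]
end [ 0.53596764 -0.20651568]
```

carry_out(
  targets=[
    [[-1,-0.0037,-0.0034,0,0],[-1,-0.007,-0.0071,0,0],[-1,-0.0099,-0.0111,0,0],[-1,-0.0124,-0.0154,0,0],[-1,-0.0145,-0.0199,0,0],[-1,-0.0145,-0.0199,0,0]],
  ],
)

```text
time: 18.88
ee_pos: [0.5347, -0.1905, 0.0954]
eef_rot: [179.4, -0.3, 165.4]
ft_force: [-0.8, 8.8, 9.0]
finger_gap: 0.207
grip_force: 25.7
```

carry_out(
  targets=[
    [[-1,-0.0016,-0.0047,0,0],[-1,-0.0023,-0.0075,0,0],[-1,-0.0023,-0.0075,0,0],[-1,-0.0023,-0.0075,0,0]],
  ],
)

```text
time: 19.38
ee_pos: [0.536, -0.1979, 0.0955]
eef_rot: [179.3, -0.2, 165.4]
ft_force: [-0.2, 8.2, 7.9]
finger_gap: 0.199
grip_force: 25.6
```

carry_out(
  targets=[
    [[-1,-0.0001,-0.0007,0,0],[-1,-0.0001,-0.0007,0,0],[-1,-0.0001,-0.0007,0,0]],
  ],
)

```text
time: 19.75
ee_pos: [0.536, -0.1982, 0.0954]
eef_rot: [179.3, -0.2, 165.4]
ft_force: [0.9, 9.4, 8.7]
finger_gap: 0.202
grip_force: 25.6
```

carry_out(
  targets=[
    [[-1,-0.0001,-0.0008,0,0],[-1,-0.0001,-0.0008,0,0],[-1,-0.0001,-0.0008,0,0]],
  ],
)

```text
time: 20.12
ee_pos: [0.5361, -0.199, 0.0954]
eef_rot: [179.3, -0.2, 165.4]
ft_force: [1.9, 11.2, 6.8]
finger_gap: 0.202
grip_force: 25.5
```

carry_out(
  targets=[
    [[-1,0.0002,0.0012,0,0],[-1,0.0004,0.0025,0,0],[-1,0.0004,0.0025,0,0]],
  ],
)

```text
time: 20.5
ee_pos: [0.5361, -0.1982, 0.0955]
eef_rot: [179.5, -0.2, 165.4]
ft_force: [0.5, 7.3, 6.9]
finger_gap: 0.203
grip_force: 25.3
```

carry_out(
  targets=[
    [[-1,0.0003,0.002,0,0],[-1,0.0006,0.0035,0,0],[-1,0.0006,0.0035,0,0]],
  ],
)

```text
time: 20.88
ee_pos: [0.5359, -0.1971, 0.0955]
eef_rot: [179.8, -0.2, 165.3]
ft_force: [0.3, 2.0, 6.1]
finger_gap: 0.198
grip_force: 25.1
```

carry_out(
  targets=[
    [[-1,-0.0005,-0.003,0,0],[-1,-0.001,-0.006,0,0],[-1,-0.0011,-0.0072,0,0],[-1,-0.0011,-0.0072,0,0],[-1,-0.0011,-0.0072,0,0]],
  ],
)

```text
time: 21.5
ee_pos: [0.5361, -0.2004, 0.0955]
eef_rot: [179.3, -0.1, 165.4]
ft_force: [1.5, 10.5, 6.8]
finger_gap: 0.204
grip_force: 25.5
```

carry_out(
  targets=[
    [[-1,0.0004,0.003,0,0],[-1,0.001,0.0065,0,0],[-1,0.001,0.0065,0,0],[-1,0.001,0.0065,0,0]],
  ],
)

```text
time: 22.0
ee_pos: [0.5361, -0.1982, 0.0955]
eef_rot: [179.8, -0.1, 165.3]
ft_force: [-0.2, -0.1, 5.0]
finger_gap: 0.202
grip_force: 25.1
```

carry_out(
  targets=[
    [[-0.3,0,0,0,0],[0.3,0,0,0,0],[0.3,0,0,0,0],[0.3,0,0,0,0]],
  ],
)

```text
time: 22.5
ee_pos: [0.5361, -0.2001, 0.0952]
eef_rot: [180.0, -0.1, 165.2]
ft_force: [0.2, -0.1, -0.5]
finger_gap: 0.65
grip_force: 0.0
```

carry_out(
  targets=[
    [[0.3,0,0,-0.02,0],[0.3,0,0,-0.05,0],[0.3,0,0,-0.08,0],[0.3,0,0,-0.11,0],[0.3,0,0,-0.11,0]],
  ],
)

```text
time: 23.12
ee_pos: [0.5381, -0.2011, 0.2092]
eef_rot: [-179.9, 0.4, 165.2]
ft_force: [1.0, 0.6, 1.2]
finger_gap: 0.646
grip_force: 0.0
```

```bash
python3 - <<'E'
from h import *
for c,(x0,y0,x1,y1) in(("scene",(235,175,345,265)),):
    im=imaging.snapshot(c); cv2.imwrite(f"pics/b_{c}.png",cv2.resize(im[y0:y1,x0:x1,::-1],None,fx=6,fy=6,interpolation=cv2.INTER_CUBIC))
E
```

```text
(no output)
```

View pics/b_scene.png

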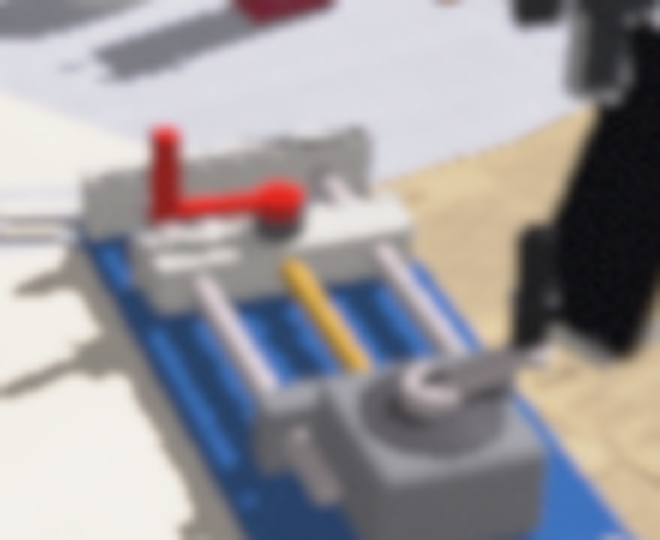

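The crank stays where I left it, with its grip at about (535,285) pointing away. The lever is still open, with its peg from (166,133) to (163,215) and its pivot at (285,205). Next I'll localise the peg and pivot.

```bash
cat > lev.py <<'E'
from h import *
from scipy.optimize import least_squares
o=status.get_obs(); print(o["ee_pos"],o["eef_rot"],o["time"])
cs=[]
R={"top":(235,180,285,225),"scene":(250,185,295,220)}
W={}
for c,(x0,y0,x1,y1) in R.items():
    im=imaging.snapshot(c); h=cv2.cvtColor(im,cv2.COLOR_RGB2HSV)
    m=(((h[...,0]<10)|(h[...,0]>170))&(h[...,1]>120)).astype(np.uint8)
    z=np.zeros_like(m); z[y0:y1,x0:x1]=m[y0:y1,x0:x1]; W[c]=z
    ys,xs=np.nonzero(z); print(c,len(xs),xs.min(),xs.max(),ys.min(),ys.max())
    if c=="scene":
        for y in range(ys.min(),ys.max()+1): r=xs[ys==y]; print(y,r.min(),r.max(),end="; ")
    cv2.imwrite(f"pics/lev_{c}.png",cv2.resize(im[y0:y1,x0:x1,::-1],None,fx=8,fy=8,interpolation=cv2.INTER_CUBIC))
    
# silhouette model: pivot disc (r~.012?) , bar, peg cylinder r=.008 z .060-.107
def sil(p,c):
    px,py,a,rp,zl=p; L=np.array([np.cos(a),np.sin(a)]); m=np.zeros((420*4,560*4),np.uint8)
    th=np.linspace(0,2*np.pi,24,endpoint=False)
    ring=lambda x,y,z,r:np.c_[x+r*np.cos(th),y+r*np.sin(th),np.full(24,z)]
    gx,gy=px+.055*L[0],py+.055*L[1]
    for q in(np.vstack([ring(gx,gy,.060,.008),ring(gx,gy,.107,.008)]),np.vstack([ring(px,py,zl,rp),ring(px,py,zl-.008,rp)]),np.vstack([ring(px,py,zl,.005),ring(gx,gy,zl,.005)])):
        cv2.fillConvexPoly(m,cv2.convexHull(np.round((topx(c,q)+.5)*4).astype(np.int32)),1)
    return cv2.resize(m.astype(np.float32),(560,420),interpolation=cv2.INTER_AREA)
def cost(p): return sum(((sil(p,c)-cv2.GaussianBlur(W[c].astype(np.float32),(3,3),.6))**2).sum() for c in W)
from scipy.optimize import minimize
best=min((minimize(cost,[.518+dx,-.0245+dy,np.pi+a,.012,.062],method="Nelder-Mead",options=dict(initial_simplex=np.array([[.518+dx,-.0245+dy,np.pi+a,.012,.062]]+[[.518+dx+(i==0)*.006,-.0245+dy+(i==1)*.006,np.pi+a+(i==2)*.15,.012+(i==3)*.003,.062+(i==4)*.004] for i in range(5)]),maxiter=250)) for dx,dy,a in((0,0,-.2),(.004,.004,-.3))),key=lambda s:s.fun)
p=best.x; print("\nfit",p,best.fun,"deg",np.degrees(p[2]),"peg",p[:2]+.055*np.array([np.cos(p[2]),np.sin(p[2])]))
E
python3 lev.py
```

```text
[ 0.53723867 -0.20068043  0.207087  ] [-1.79972407e+02  1.62800138e-01  1.65224725e+02] 23.175
top 106 253 266 190 213
scene 144 260 285 197 211
197 261 263; 198 261 263; 199 261 263; 200 261 263; 201 261 263; 202 261 264; 203 261 264; 204 260 264; 205 260 282; 206 260 284; 207 261 285; 208 261 284; 209 260 284; 210 260 284; 211 261 283; 
fit [ 0.51709502 -0.02344003  2.88777959  0.00985752  0.06620446] 62.929161071777344 deg 165.45758278673665 peg [ 0.4638571  -0.00962971]
```

carry_out(
  targets=[
    [[0.2,0.03,0.0414,0,0],[0.2,0.06,0.0828,0,0],[0.2,0.09,0.1242,0,0],[0.2,0.1195,0.1657,0,0],[0.2,0.1195,0.1657,0.03,0],[0.2,0.1195,0.1657,0.06,0],[0.2,0.1195,0.1657,0.06,0],[0.2,0.1195,0.1657,0.06,0]],
  ],
  force=20,
)

```text
time: 24.28
ee_pos: [0.463, -0.0097, 0.1458]
eef_rot: [-180.0, -0.0, 165.2]
ft_force: [0.3, 0.1, 0.5]
finger_gap: 0.599
grip_force: 0.0
```

```bash
python3 - <<'E'
from h import *
o=status.get_obs(); print(o["ee_pos"],o["eef_rot"],o["ft_force"],o["finger_gap"])
im=imaging.snapshot("scene"); cv2.imwrite("pics/c.png",cv2.resize(im[130:260,215:345,::-1],None,fx=4.5,fy=4.5,interpolation=cv2.INTER_CUBIC))
E
```

```text
[ 0.46295874 -0.00970094  0.14577977] [-1.79996340e+02 -4.40873171e-02  1.65212629e+02] [0.25823299 0.14125984 0.47183624] 0.5985674686041267
```

View pics/c.png

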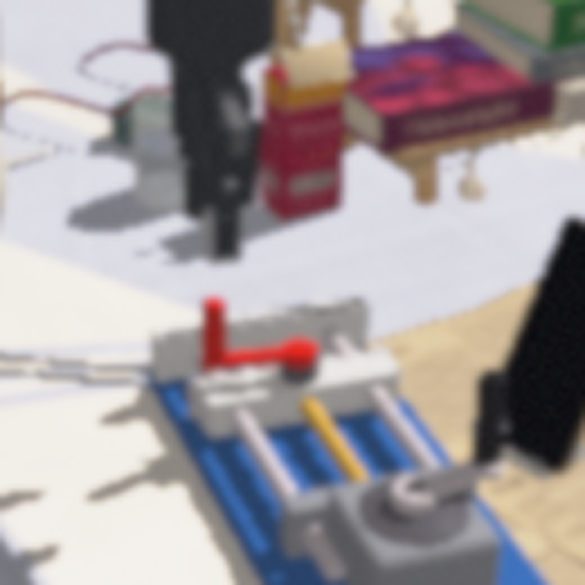

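The fingertips at (200,215) and (228,255) straddle the peg, whose top is at (214,300). I'll descend and close.

carry_out(
  targets=[
    [[0.2,0,0,0.025,0],[0.2,0,0,0.05,0],[0.2,0,0,0.069,0],[0.2,0,0,0.069,0],[0.2,0,0,0.069,0]],
  ],
  force=20,
)

```text
time: 24.95
ee_pos: [0.4644, -0.0099, 0.0785]
eef_rot: [180.0, 0.1, 165.2]
ft_force: [-0.9, 1.0, 0.5]
finger_gap: 0.599
grip_force: 0.0
```

carry_out(
  targets=[
    [[-0.4,0,0,0,0],[-0.6,0,0,0,0],[-0.65,0,0,0,0],[-0.65,0,0,0,0],[-0.65,0,0,0,0]],
  ],
  force=20,
)

```text
time: 25.58
ee_pos: [0.4639, -0.0095, 0.0778]
eef_rot: [180.0, 0.1, 165.2]
ft_force: [-0.5, 1.1, 5.8]
finger_gap: 0.178
grip_force: 17.9
```

carry_out(
  targets=[
    [[-0.65,-0.0003,0.0055,0,0.1],[-0.65,-0.0011,0.0109,0,0.2],[-0.65,-0.0025,0.0163,0,0.3],[-0.65,-0.0043,0.0214,0,0.4]],
  ],
)

```text
time: 26.08
ee_pos: [0.4739, 0.0094, 0.0777]
eef_rot: [180.0, 0.2, 142.1]
ft_force: [0.3, -1.4, 5.2]
finger_gap: 0.178
grip_force: 17.8
```

carry_out(
  targets=[
    [[-0.65,-0.0003,0.0055,0,0.1],[-0.65,-0.0011,0.0109,0,0.2],[-0.65,-0.0025,0.0163,0,0.3],[-0.65,-0.0043,0.0214,0,0.4]],
  ],
)

```text
time: 26.58
ee_pos: [0.4907, 0.0233, 0.0778]
eef_rot: [179.9, 0.2, 119.2]
ft_force: [1.1, -3.2, 4.2]
finger_gap: 0.182
grip_force: 17.8
```

carry_out(
  targets=[
    [[-0.65,-0.0003,0.0055,0,0.1],[-0.65,-0.0011,0.0109,0,0.2],[-0.65,-0.0025,0.0163,0,0.3]],
  ],
)

```text
time: 26.95
ee_pos: [0.5061, 0.0288, 0.0778]
eef_rot: [179.9, 0.2, 102.0]
ft_force: [1.2, -3.2, 4.6]
finger_gap: 0.176
grip_force: 17.9
```

carry_out(
  targets=[
    [[-0.65,-0.0001,0.0028,0,0.05],[-0.65,-0.0003,0.0055,0,0.1]],
  ],
)

```text
time: 27.2
ee_pos: [0.5114, 0.0295, 0.0778]
eef_rot: [179.9, 0.2, 96.4]
ft_force: [1.4, -3.0, 4.5]
finger_gap: 0.178
grip_force: 17.9
```

carry_out(
  targets=[
    [[-0.65,-0.0001,0.0028,0,0.05]],
  ],
)

```text
time: 27.32
ee_pos: [0.5142, 0.0297, 0.0778]
eef_rot: [179.9, 0.2, 93.5]
ft_force: [1.0, -2.0, 4.9]
finger_gap: 0.176
grip_force: 17.9
```

carry_out(
  targets=[
    [[-0.65,-0.0001,0.0028,0,0.05]],
  ],
)

```text
time: 27.45
ee_pos: [0.5169, 0.0297, 0.0778]
eef_rot: [179.9, 0.2, 90.6]
ft_force: [0.5, -2.2, 3.9]
finger_gap: 0.175
grip_force: 17.9
```

```bash
python3 -c "
from h import *
o=status.get_obs(); print(o['ee_pos'],o['eef_rot'],o['ft_force'],o['moment'])"
```

```text
[0.51694467 0.0297329  0.07777378] [179.86167519   0.20744627  90.63348264] [ 0.46843243 -2.24234421  3.85633779] [-0.56051124  0.10713138  0.17402491]
```

carry_out(
  targets=[
    [[-0.65,-0.0001,0.0022,0,0.04]],
  ],
)

```text
time: 27.58
ee_pos: [0.5171, 0.0295, 0.0776]
eef_rot: [-179.9, 0.2, 88.4]
ft_force: [-5.8, -3.6, 8.2]
finger_gap: 0.175
grip_force: 18.4
```

carry_out(
  targets=[
    [[-0.65,-0.0001,0.0022,0,0.04]],
  ],
)

```text
time: 27.7
ee_pos: [0.5172, 0.0292, 0.0775]
eef_rot: [-179.7, 0.3, 86.1]
ft_force: [-10.9, -3.7, 12.2]
finger_gap: 0.177
grip_force: 18.8
```

```bash
python3 -c "
from h import *
o=status.get_obs(); print(o['ee_pos'],o['eef_rot'],o['ft_force'],o['moment'])"
```

```text
[0.5171749  0.0292332  0.07747642] [-179.65532465    0.28680736   86.07166437] [-10.8853465   -3.69098395  12.22337885] [-0.83676902  2.21514542  0.12579315]
```

The stop was met at x≈0.517, at the angle I expected. I'll relieve the force, release and retreat.

carry_out(
  targets=[
    [[-0.65,0,-0.003,0,-0.03],[-0.65,0,-0.003,0,-0.03]],
  ],
)

```text
time: 27.95
ee_pos: [0.5168, 0.0292, 0.0776]
eef_rot: [-180.0, 0.3, 87.8]
ft_force: [-2.2, -3.3, 5.8]
finger_gap: 0.18
grip_force: 18.1
```

carry_out(
  targets=[
    [[-0.4,0,0,0,0],[0,0,0,0,0],[0.2,0,0,0,0],[0.2,0,0,0,0],[0.2,0,0,0,0]],
  ],
)

```text
time: 28.58
ee_pos: [0.5171, 0.0313, 0.0766]
eef_rot: [-180.0, 0.0, 87.9]
ft_force: [-0.4, -0.9, -0.1]
finger_gap: 0.599
grip_force: 0.0
```

carry_out(
  targets=[
    [[0.2,0,0,-0.02,0],[0.2,0,0,-0.05,0],[0.2,0,0,-0.09,0],[0.2,0,0,-0.13,0],[0.2,0,0,-0.13,0]],
  ],
)

```text
time: 29.2
ee_pos: [0.5196, 0.0311, 0.2114]
eef_rot: [179.5, 0.0, 87.9]
ft_force: [0.6, 0.6, 0.2]
finger_gap: 0.602
grip_force: 0.0
```

```bash
python3 - <<'E'
from h import *
o=status.get_obs(); print(o["time"],o["ee_pos"],o["ft_force"])
A=[]
im=imaging.snapshot("scene"); cv2.imwrite("pics/d.png",cv2.resize(im[130:290,215:365,::-1],None,fx=3.7,fy=3.7,interpolation=cv2.INTER_CUBIC))
E
```

```text
29.2 [0.51962136 0.0311271  0.21139018] [0.56507589 0.61904187 0.20404494]
```

View pics/d.png

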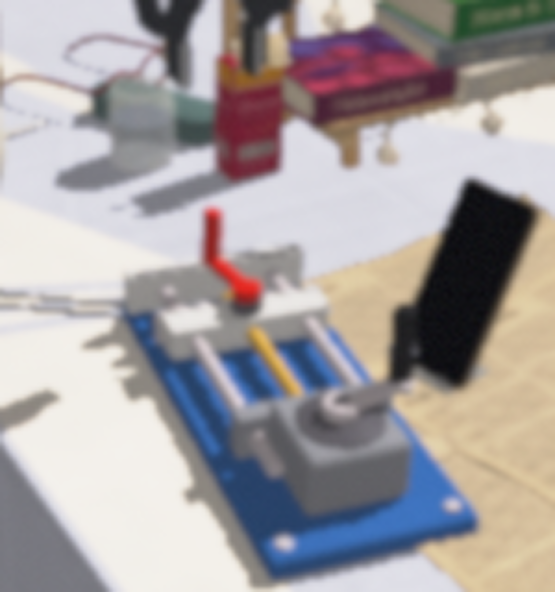

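The lever is home, with its peg at (212,215) towards the rail. The crank grip at (403,340) hasn't moved, and the hand is clear.

```bash
python3 -c "
from rig import finish_job; print(finish_job())"
```

```text
the job is handed in; nothing more can be done
None
```

I gave the crank two full turns clockwise from where the load came on (by my estimate to within about 0.03 rad), swung the red lever clockwise until it met its stop, and handed the job in with the hand clear of everything; the verdict was not shown.

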